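# Load a name board into the engraver and hold it home

### The arm

A 6-joint arm with a two-finger parallel gripper is mounted at the origin on the work surface. World frame = base frame: x ahead of the robot, y to its left, z up, the work surface at z = 0. Lengths are in mm, angles in rad, forces in N, time in s.
With the tool pointing down it reaches from about 350 to 775 mm from the base axis. Payload 7.3 kg.
Tool frame: the origin (TCP) lies at the very end of the fingers, on their centre line; the grasp point (between the pads) lies behind it (bot.grip_point_offset is the z of the grasp point in the tool frame, in mm); z points along the fingers, y is the line along which they close (so a half turn about z gives the same grasp; the last joint's range is limited). The gripper opens to 92 mm and grips with 3 to 60 N. Pads are 19 mm wide; open, the fingers measure 130 mm over their backs; the gripper's body (75 mm by 190 mm) begins 47 mm behind the grasp point.
Start: joints at [-1.286, 0.342, 1.524, -0, 1.275, -0.146], TCP at [219.263, -477.042, 226.741] pointing down, gripper open.
Joint ranges: [-2.53, 2.53], [-0.77, 2.02], [0.04, 2.7], [-1, 4.14], [0.28, 2.66], [-3.11, 3.11]. Speed limits (rad/s): [2.57, 2.57, 3.14, 3.14, 3.14, 3.14].

### API

Orientations are given as [roll, pitch, yaw] about the fixed x, y, z axes, in that order (R = Rz(yaw) Ry(pitch) Rx(roll)).
In Python, from plant import bot gives the robot as it stands. The module is installed in compiled form; this text tells all that it offers.
- The arm moves only by the shell command python3 -m crank 'ROWS'. ROWS is JSON, a list that holds one entry, the list of rows, each a list of 5 numbers: the opening, from 0 (shut) to 1 (fully open), then the shift along the tool's x, y, z in cm, then the turn about the tool's z in degrees. In form: [[[claw, x, y, z, turn], ...]]. A call has exactly 10 rows; each row is the pose to reach, as a shift and turn from the pose commanded when the call began, along the tool's axes at that moment; what a row does not reach only later rows make up. A row lasts 1/10 s, in which the tool goes at most 50 mm and 8.59 degrees, less where a joint would pass 70% of its speed; a pose out of reach is approached as far as the arm can. A call with a gripper value outside its range is refused whole. The fingers move at their own pace and stop on an object; the grip force is fixed at half the most. Time passes only in rows, so rows that repeat a pose let the fingers close, or fill a call up. It gives the time, the measured TCP pose, the force, the opening and the grip force at its end, in the units of the state.
- bot.get_obs(): the state, without advancing time (a new reading comes with each control period).
- bot.capture(name): name is "scene" or "top" or "wrist"; returns (picture, depth): 384x512x3 uint8, red, green, blue; 384x512 float32, mm along the optical axis (not along the pixel's ray), 0 where there is no reading.
- bot.calibration(name): a dict with "vertical_fov" (degrees; the focal length in pixels is half the picture's height over the tangent of half this angle, whatever the lens; pixels are square), "cx", "cy" (the principal point, pixels), "rvec" (rotation vector, rad) and "tvec" (3), from world to camera coordinates, as OpenCV has them; the wrist camera has in their place "tool_from_camera" (4x4, takes a point from camera to tool coordinates, whose origin is the TCP and whose axes are the flange's). Camera axes: x right, y down, z forward; pixel columns grow to the right and rows downward; lengths in mm; the calibration is good to about 2 mm. A picture is of the moment at which its call begins: read the wrist's pose just before it. calibration takes no time and is no camera call.
- bot.close_job(): hands the job in; it is judged then, once.
The state is a dict: "time": time; "joint_positions": joint angles; "dq": joint speeds; "tau": joint torques, N m; "tool_pos": TCP position; "tcp_rot": TCP orientation; "contact_force": force on the tool from outside, world axes, zero at the start; "moment": the same for the moment, N m; "grip_width": finger opening in mm; "finger_force": force on a finger pad.
Only numpy, scipy, OpenCV 4.12 (cv2) and the standard library are available. Lean on these libraries where they do the work, as an engineer would, in place of code of your own. Each camera call takes 0.05 s, during which the arm holds its last target. There are 200 camera calls.

### The job

Lift the engraver's amber gate all the way up by the red bar on its top edge and let go of it; it stays up by itself. Then lay the dark wooden name board flat on the engraver's bed and feed it in end first under the raised gate, straight into the blue locating shoe and under its lip, until it butts against the back wall with the spring switch fully pushed in, without ramming it. Finish while still holding the board pressed fully home with the gripper, so that I can tighten the clamp screw; leave the mallet, the round slab and the gouge where they lie.

Things in the scene. Friction and masses are not known exactly. Their poses are not given: they have to be found in the camera images.
- engraver: Desktop board engraver, fixed. Its x axis is the feed direction (into the machine), z up; origin on the bench, in the gate's plane, on the feed's centre line. Aluminium bed 140 mm wide, top 40 mm above the bench, from x = -140 mm. Gate guides at y = +-113 mm, 195 mm high. Behind the gate it is open on top between clear screens at y = +-130 mm, 180 mm high; parked spindle at x = 163 mm.
- infeed (a point): Middle of the front edge of the bed, on its top (engraver x = -140 mm, z = 40 mm). From here to the gate the bed is an open infeed table with nothing above it. A gripper held upright must stay in front of the gate (engraver x below about -60 mm).
- shoe_mouth (a point): Middle of the mouth of the blue locating shoe, on the bed top, at engraver x = 20 mm. The mouth is 84 mm wide and narrows to x = 50 mm; from there straight cheeks 57 mm apart run to the back wall. A lip roofs the shoe from x = 65 mm to the wall, its underside 34 mm above the bed, with a raised lead-in from x = 53 mm.
- shoe_stop (a point): Middle of the foot of the shoe's back wall, on the bed top, at engraver x = 100 mm. The middle of the board's leading end comes to rest here: the board's centre is then at engraver x = -50 mm and 200 mm of it stands out in front of the gate.
- gate (a joint): Height of the amber gate above shut, m: 0 shut (lower edge 3 mm over the bed), 0.080 fully up at its stop. It slides vertically at engraver x = 0; lifting takes about 11 N (3.5 N weight, 7 N slide friction) and it stays where it is left. Starts 0 to 15 mm open.
- gate_handle (a point): Middle of the red round bar (12 mm thick, 110 mm between its end posts) on the gate's top edge. It runs level along the engraver's y axis: close the fingers along the engraver's x axis, from straight above. 31 mm free space below the bar. 220 mm over the bench when the gate is shut, 300 mm when fully up.
- board: Dark wooden name board, 300 x 50 x 26 mm, 0.22 to 0.34 kg, lying flat on the bench. Origin at the centre of its underside; x along its length, y across, z up. Both ends are the same; either may go in first. Gripped across its 50 mm width, about 195 mm from the leading end (45 mm behind the middle), an upright gripper stays clear of the gate when the board is home.
- seat_switch (a joint): Orange spring switch pin (18 mm across) in the shoe's back wall, 13 mm above the bed. Value in m: 0 out (6 mm proud of the wall), 0.006 pushed level with the wall. It pushes back with 2 N when out and 5 N when level with the wall; then the board meets the solid wall and the force rises steeply. Let go, the board springs back a few mm. The board drags on the bed with 1 to 5 N.
- mallet: Wooden carver's mallet lying on the bench, 250 mm long, head 76 mm across; origin under the joint of head and handle. Leave alone.
- slab: Round wooden slab, 132 mm across, 24 mm high; origin at the centre of its underside. Leave alone.
- gouge: Gouge with a yellow handle lying on the bench, 235 mm long, 25 mm thick; origin under the front end of the handle. Leave alone.

How it is judged (in metres and radians):
On the way, in this order (a step that is already met when the one before it is completed fails the run):
1. the gate is fully raised (at least 70 of 80 mm) (value of joint gate above 0.07 m), for 0.2 s.
2. the board's end is in the shoe under the lip, with the gate still up (x of board in the frame of engraver above -0.08 m and z of board in the frame of engraver below 0.05 m and y of board in the frame of engraver between -0.012 and 0.012 m and value of joint gate above 0.065 m), for 0.1 s.
At the end, for the whole second after the job is handed in: Gate let go of and up (65+ of 80 mm). Board flat on the bed, at rest, straight in the shoe (0.09 rad, middle within 10 mm of the centre line), end within 3 mm of the back wall, switch in by 4.5+ of 6 mm, fingers still bearing on the board with over 2 N through the last second (value of joint gate above 0.065 m and distance between the grasp point and gate_handle above 0.08 m and value of joint seat_switch above 0.0045 m and x of board in the frame of engraver between -0.053 and -0.046 m and y of board in the frame of engraver between -0.01 and 0.01 m and z of board in the frame of engraver between 0.036 and 0.046 m and angle between the x axis of board and the x axis of engraver, either way round below 0.09 rad and angle between board's own z axis and vertical below 0.05 rad and contact force between the fingers and board above 2 N and linear speed of board below 0.01 m/s); the arm keeps its last pose, push and grip.
It fails at once if the board is rammed into the engraver (more than 70 N) (contact force between board and engraver above 70 N).
It fails at once if the mallet is moved by more than 20 mm (distance of mallet from where it was at the start of the episode above 0.02 m).
It fails at once if the slab is moved by more than 20 mm (distance of slab from where it was at the start of the episode above 0.02 m).
It fails at once if the gouge is moved by more than 20 mm (distance of gouge from where it was at the start of the episode above 0.02 m).
It also fails if it takes over 64 s, if anything falls off the work surface, if the arm or the gripper's body presses on something with over 40 N, if the wrist force passes 120 N, or if a joint passes its speed limit or range.

## Working session

There is one attempt and no reset: what is moved stays moved. The work goes in short steps, Python scripts to look and compute and a shell command to move; the robot and the scene stay as the last step left them, time stands still between calls to the robot, and variables do not carry over. Pictures are saved under pics/ and viewed, at most 10 in all, crops included, and the job is handed in when it is done.

```bash
mkdir -p pics
cat > h.py <<'E'
import numpy as np, cv2
from plant import bot
from scipy.spatial.transform import Rotation as R
def cam(n):
    c=bot.calibration(n); f=192/np.tan(np.radians(c["vertical_fov"])/2)
    if "rvec" in c:
        Rm=cv2.Rodrigues(np.array(c["rvec"],float))[0]; t=np.array(c["tvec"],float).ravel()
        return f,c["cx"],c["cy"],Rm.T,-Rm.T@t
    o=bot.get_obs(); T=np.array(c["tool_from_camera"]); A=R.from_euler('xyz',o["tcp_rot"]).as_matrix()
    return f,c["cx"],c["cy"],A@T[:3,:3],A@T[:3,3]+np.array(o["tool_pos"])
def cloud(n,name=None):
    f,cx,cy,A,p=cam(n); im,d=bot.capture(n)
    if name: cv2.imwrite(f'pics/{name}.png',im[...,::-1]); np.savez(f'pics/{name}.npz',im=im,d=d,f=f,cx=cx,cy=cy,A=A,p=p)
    v,u=np.mgrid[:384,:512]
    P=np.stack([(u-cx)/f*d,(v-cy)/f*d,d],-1)@A.T+p
    P[d==0]=np.nan
    return im,P
def load(name):
    z=np.load(f'pics/{name}.npz'); d=z['d']; v,u=np.mgrid[:384,:512]
    P=np.stack([(u-z['cx'])/z['f']*d,(v-z['cy'])/z['f']*d,d],-1)@z['A'].T+z['p']; P[d==0]=np.nan
    return z['im'],P
E
python3 - <<'E'
from h import *
o=bot.get_obs(); print(o, bot.grip_point_offset)
for n in("top","scene"):
    im,P=cloud(n,n); print(n,bot.calibration(n))
a=cv2.imread('pics/top.png');cv2.imwrite('pics/top2.png',cv2.resize(a,(800,600)))
E
```

```text
{'time': 0.0, 'joint_positions': array([-1.28600759e+00,  3.42693280e-01,  1.52501783e+00,  4.36881053e-05,
        1.27538267e+00, -1.46018188e-01]), 'dq': array([-4.30274455e-05, -1.89518482e-04, -5.77247516e-04, -9.97124661e-05,
       -1.00915349e-03, -6.96377667e-04]), 'tau': array([-2.78226122e-03, -4.31250465e+01, -2.44225019e+01,  7.15340814e-02,
        5.58321748e-02, -9.66463176e-05]), 'tool_pos': array([ 219.15203425, -476.63028439,  226.05995719]), 'tcp_rot': array([-3.14011359e+00, -2.59744644e-04,  4.30793985e-01]), 'contact_force': array([-0.03360051,  0.20101822, -1.65083145]), 'moment': array([ 0.02481556, -0.00459728, -0.03815265]), 'finger_force': 0.0, 'grip_width': 91.80433453569883} -18.8
top {'vertical_fov': 48.16240948947729, 'cx': 254.53840785804914, 'cy': 192.3990149478209, 'rvec': array([ 2.18486303, -2.18557337,  0.08016285]), 'tvec': array([  3.94324592, 568.37592352, 989.64310401])}
scene {'vertical_fov': 56.63839128546578, 'cx': 254.3335746545781, 'cy': 192.85501224613708, 'rvec': array([ 2.22313434,  0.7267944 , -0.31592529]), 'tvec': array([-473.28862735, -119.14747676, 1197.06981894])}
```

View pics/top2.png

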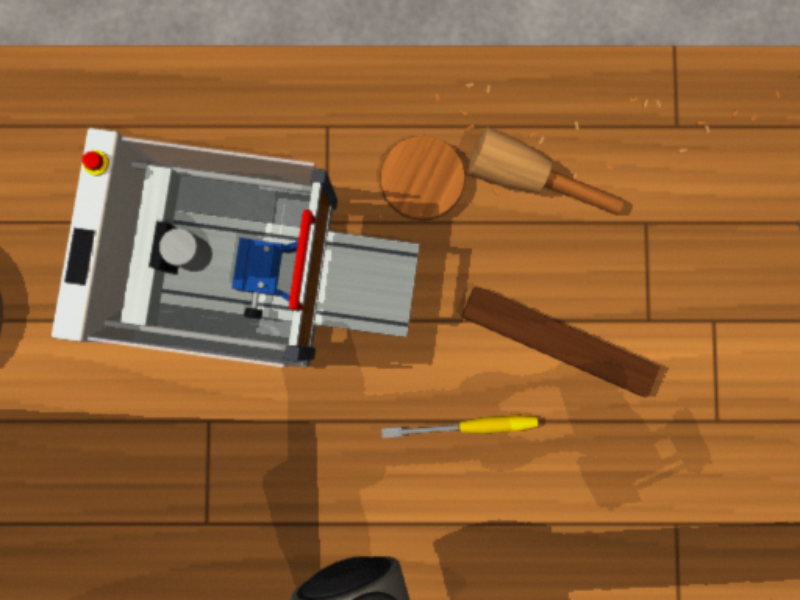

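View pics/scene.png

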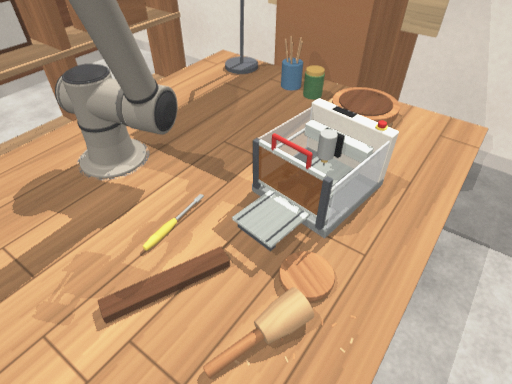

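The top view has the engraver at left with its feed running image-left, which is world +y. The handle is at about (302,260), the bed's front edge at (412,290), the board at (565,340), the slab at (423,176), the mallet at (550,175) and the gouge at (460,427), all in 800x600 pixels. Next I'll measure these.

Run:
```python
from h import *
im,P=load('top'); r,g,b=[im[...,i].astype(int) for i in range(3)]
z=P[...,2]; v,u=np.mgrid[:384,:512]; S=1.5625
def box(x0,y0,x1,y1): return (u>x0/S)&(u<x1/S)&(v>y0/S)&(v<y1/S)
def rep(n,m):
    q=P[m]; q=q[~np.isnan(q[:,2])]; rc=cv2.minAreaRect(q[:,:2].astype(np.float32))
    print(n,len(q),'c',np.round(rc[0],1),'size',np.round(rc[1],1),'ang',round(rc[2],2),'z',np.round(np.percentile(q[:,2],[5,50,95]),1))
    print('   corners',np.round(cv2.boxPoints(rc),0).tolist())
rep('handle',box(270,195,340,330)&(r>150)&(g<60)&(b<60)&(z>200))
rep('bed',box(325,225,430,345)&(abs(z-40)<6))
rep('bedall',(abs(z-40)<4)&box(250,150,430,350))
rep('board',box(440,270,690,410)&(abs(z-26)<7))
rep('shoe',box(225,225,300,310)&(b>r+40)&(z>50))
rep('slab',box(370,130,470,225)&(abs(z-24)<6))
rep('mallet',box(465,120,640,220)&(z>8))
rep('gouge',box(375,410,550,445)&(z>5))
rep('guides',box(275,165,340,365)&(abs(z-195)<5))
rep('screens',box(40,120,330,370)&(abs(z-180)<5))
```

```text
handle 305 c [603.2 121.4] size [  9.3 119.2] ang 82.03 z [236.3 239.  241.7]
   corners [[543.0, 125.0], [662.0, 108.0], [663.0, 118.0], [545.0, 134.0]]
bed 3350 c [593.1  50.2] size [137.7 140.2] ang 82.1 z [36.6 39.4 42.4]
   corners [[514.0, -8.0], [653.0, -28.0], [672.0, 109.0], [533.0, 128.0]]
bedall 4302 c [606.3  97.2] size [218.2 246.5] ang 0.98 z [36.9 39.5 42.3]
   corners [[495.0, 219.0], [499.0, -28.0], [717.0, -24.0], [713.0, 222.0]]
board 2770 c [ 507.9 -239. ] size [300.5  50.5] ang 66.18 z [22.4 25.4 28.4]
   corners [[424.0, -366.0], [470.0, -387.0], [592.0, -112.0], [545.0, -91.0]]
shoe 961 c [612.9 195.1] size [80.2 81.9] ang 82.59 z [74.4 80.3 85.2]
   corners [[567.0, 161.0], [648.0, 150.0], [659.0, 230.0], [577.0, 240.0]]
slab 2257 c [757.3 -33. ] size [127.9 127.8] ang 45.92 z [20.  23.2 26.1]
   corners [[667.0, -35.0], [759.0, -123.0], [848.0, -32.0], [756.0, 57.0]]
mallet 2041 c [ 747.5 -219.2] size [243.2  74.5] ang 66.61 z [23.7 56.3 75.7]
   corners [[665.0, -316.0], [733.0, -346.0], [830.0, -122.0], [762.0, -93.0]]
gouge 682 c [384.2 -86.9] size [ 35.1 230.8] ang 0.45 z [12.1 19.1 25. ]
   corners [[366.0, 28.0], [368.0, -202.0], [403.0, -202.0], [401.0, 29.0]]
guides 501 c [602.9 120.4] size [ 18.2 243.6] ang 82.16 z [192.  197.  199.6]
   corners [[481.0, 128.0], [722.0, 95.0], [725.0, 113.0], [483.0, 146.0]]
screens 1156 c [619.7 245.7] size [272.  267.7] ang 81.89 z [175.8 179.3 183.4]
   corners [[468.0, 130.0], [733.0, 92.0], [771.0, 361.0], [506.0, 399.0]]
```

```bash
cat >> h.py <<'E'
def shift(x,y,z,yaw):
    o=bot.get_obs(); A=R.from_euler('xyz',o["tcp_rot"]).as_matrix(); p=np.array(o["tool_pos"])
    y0=np.degrees(o["tcp_rot"][2]); s=A.T@(np.array([x,y,z])-p)/10
    print('t',round(o['time'],2),'shift cm',np.round(s,2),'turn',round((y0-yaw+180)%360-180,2),'tcp',np.round(p,1),'rpy',np.round(np.degrees(o['tcp_rot']),2),'F',np.round(o['contact_force'],1),'w',round(o['grip_width'],1),'ff',round(o['finger_force'],1))
E
python3 -c "
from h import *
shift(603,121,300,-7.9)"
```

```text
t 0.1 shift cm [ 59.84 -38.29  -7.33] turn 32.58 tcp [ 219.2 -476.7  226.1] rpy [-1.7992e+02 -1.0000e-02  2.4680e+01] F [-0.8 -0.4 -0.5] w 91.4 ff 0.0
```

```bash
python3 -m crank '[[[1,2,-1,-3,3],[1,6,-4,-7.3,7],[1,10,-6.5,-7.3,11],[1,14,-9,-7.3,15],[1,18,-11.5,-7.3,19],[1,22,-14,-7.3,23],[1,26,-16.6,-7.3,27],[1,30,-19.2,-7.3,30],[1,34,-21.8,-7.3,32.6],[1,38,-24.4,-7.3,32.6]]]'; python3 -c "
from h import *
shift(603,121,300,-7.9)"
```

```text
time: 1.1
tool_pos: [463.2, -94.7, 299.6]
tcp_rot: [3.141, 0.0, -0.139]
contact_force: [-0.2, -0.3, -0.6]
grip_width: 91.9
finger_force: 0.0
t 1.1 shift cm [ 10.85 -23.3   -0.05] turn -0.09 tcp [463.2 -94.7 299.6] rpy [ 1.7999e+02  1.0000e-02 -7.9900e+00] F [-0.2 -0.3 -0.6] w 91.9 ff 0.0
```

```bash
python3 -m crank '[[[1,1.5,-3.5,0,0],[1,3.5,-7.5,0,0],[1,5.5,-12,0,0],[1,7.5,-16,0,0],[1,9.5,-20,0,0],[1,10.8,-23.3,0,0],[1,10.8,-23.3,0,0],[1,10.8,-23.3,0,0],[1,10.8,-23.3,0,0],[1,10.8,-23.3,0,0]]]'
python3 - <<'E'
from h import *
im,P=cloud('wrist','w1'); z=P[...,2];r,g,b=[im[...,i].astype(int) for i in range(3)]
m=(r>150)&(g<70)&(b<70)&(z>205)&(z<260); q=P[m]
print(len(q)); 
if len(q)>20:
    rc=cv2.minAreaRect(q[:,:2].astype(np.float32)); print(rc,np.percentile(q[:,2],[2,50,98]))
shift(603,121,216,-7.9)
E
```

```text
time: 2.1
tool_pos: [601.4, 118.0, 300.0]
tcp_rot: [3.141, -0.0, -0.14]
contact_force: [-0.0, 0.9, 0.3]
grip_width: 92.2
finger_force: 0.0
1539
((616.4375610351562, 121.25645446777344), (11.062222480773926, 101.8284683227539), 82.18020629882812) [235.55299878 238.73519624 240.45377888]
t 2.15 shift cm [ 0.11 -0.31  8.41] turn -0.11 tcp [601.4 118.1 300.1] rpy [ 1.7999e+02 -2.0000e-02 -8.0100e+00] F [-0.1  0.1 -0.5] w 92.0 ff 0.0
```

View pics/w1.png

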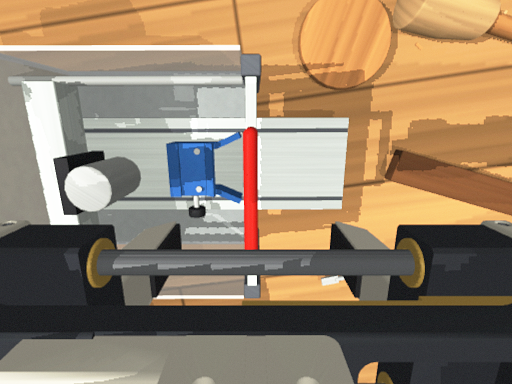

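The wrist view shows the bar as a red strip at column 250, rows 128 to 250. It agrees with the top view: centre about (603,122), top at z 240, so the gate is about 14 mm open.

```bash
python3 -m crank '[[[1,0.1,-0.4,2,-0.1],[1,0.1,-0.4,4.5,-0.1],[1,0.1,-0.4,7,-0.1],[1,0.1,-0.4,8.5,-0.1],[1,0.1,-0.4,8.5,-0.1],[0.3,0.1,-0.4,8.5,-0.1],[0,0.1,-0.4,8.5,-0.1],[0,0.1,-0.4,8.5,-0.1],[0,0.1,-0.4,8.5,-0.1],[0,0.1,-0.4,8.5,-0.1]]]'; python3 -c "
from h import *
shift(603,122,281,-7.9)"
```

```text
time: 3.15
tool_pos: [603.4, 123.1, 215.1]
tcp_rot: [-3.142, -0.001, -0.136]
contact_force: [0.5, -0.5, -0.3]
grip_width: 56.3
finger_force: 0.0
t 3.15 shift cm [-0.02  0.11 -6.59] turn 0.09 tcp [603.4 123.1 215.1] rpy [-1.80e+02 -4.00e-02 -7.81e+00] F [ 0.5 -0.5 -0.3] w 56.3 ff 0.0
```

```bash
python3 -m crank '[[[0,0,0,0,0],[0,0,0,0,0],[0,0,0,0,0],[0,0,0,0,0],[0,0,0,0,0],[0,0,0,0,0],[0,0,0,0,0],[0,0,0,0,0],[0,0,0,0,0],[0,0,0,0,0]]]'; python3 -m crank '[[[0,0,0,-0.8,0],[0,0,0,-1.8,0],[0,0,0,-2.8,0],[0,0,0,-3.8,0],[0,0,0,-4.8,0],[0,0,0,-5.6,0],[0,0,0,-6.1,0],[0,0,0,-6.4,0],[0,0,0,-6.6,0],[0,0,0,-6.6,0]]]'
```

```text
time: 4.15
tool_pos: [603.1, 121.9, 214.6]
tcp_rot: [3.139, 0.0, -0.137]
contact_force: [-1.6, -4.4, 0.9]
grip_width: 11.1
finger_force: 30.0
time: 5.15
tool_pos: [603.0, 121.8, 278.8]
tcp_rot: [3.139, 0.003, -0.137]
contact_force: [0.9, -4.7, -8.2]
grip_width: 10.7
finger_force: 30.0
```

```bash
python3 -m crank '[[[0,0,0,-0.2,0],[0,0,0,-0.3,0],[0,0,0,-0.4,0],[0,0,0,-0.4,0],[0,0,0,-0.4,0],[0,0,0,-0.4,0],[0,0,0,-0.4,0],[0,0,0,-0.4,0],[0,0,0,-0.4,0],[0,0,0,-0.4,0]]]'; python3 -m crank '[[[1,0,0,-0.2,0],[1,0,0,-0.2,0],[1,0,0,-0.2,0],[1,0,0,-0.2,0],[1,0,0,-0.2,0],[1,0,0,-0.2,0],[1,0,0,-0.2,0],[1,0,0,-0.2,0],[1,0,0,-0.2,0],[1,0,0,-0.2,0]]]'
```

```text
time: 6.15
tool_pos: [602.9, 121.9, 280.4]
tcp_rot: [3.139, 0.006, -0.137]
contact_force: [4.6, -3.6, -17.9]
grip_width: 10.7
finger_force: 30.0
time: 7.15
tool_pos: [603.3, 123.1, 286.7]
tcp_rot: [3.142, -0.0, -0.136]
contact_force: [0.1, -0.1, -0.2]
grip_width: 86.2
finger_force: 0.0
```

```bash
python3 -c "
from h import *
shift(489.7,-280.2,100,66.2)"; python3 -m crank '[[[1,0,0,-2.5,0],[1,0,0,-5,0],[1,0,0,-5,-2],[1,-0.5,4,-5,-9],[1,-1,8.5,-5,-17],[1,-1.7,13,-5,-25],[1,-2.5,17.5,-5,-33],[1,-3,22,-5,-41],[1,-4,26.5,-5,-49],[1,-4.5,31,-5,-57]]]'; python3 -c "
from h import *
shift(489.7,-280.2,100,66.2)"
```

```text
t 7.15 shift cm [-5.77 41.5  18.67] turn -74.02 tcp [603.3 123.1 286.7] rpy [180.    -0.    -7.82] F [ 0.1 -0.1 -0.2] w 86.2 ff 0.0
time: 8.15
tool_pos: [516.1, -177.4, 337.0]
tcp_rot: [3.141, -0.0, 0.858]
contact_force: [1.5, 0.1, -0.2]
grip_width: 91.7
finger_force: 0.0
t 8.15 shift cm [-9.51  4.71 23.71] turn -17.05 tcp [ 516.1 -177.4  337. ] rpy [ 1.7997e+02 -1.0000e-02  4.9150e+01] F [ 1.5  0.1 -0.2] w 91.7 ff 0.0
```

```bash
python3 -m crank '[[[1,-2,1,4,-4],[1,-4,2,8,-9],[1,-6,3,12,-13],[1,-8,4,16,-17],[1,-9.5,4.7,20,-17],[1,-9.5,4.7,22,-17],[1,-9.5,4.7,23.7,-17],[1,-9.5,4.7,23.7,-17],[1,-9.5,4.7,23.7,-17],[1,-9.5,4.7,23.7,-17]]]'
python3 - <<'E'
from h import *
im,P=cloud('wrist','w2'); z=P[...,2];r,g,b=[im[...,i].astype(int) for i in range(3)]
v,u=np.mgrid[:384,:512]
m=(abs(z-25)<4)&(r<140)&(P[...,0]>440)&(P[...,0]<610)&(P[...,1]>-400)&(P[...,1]<-60)
q=P[m][:,:2]; print(len(q)); rc=cv2.minAreaRect(q.astype(np.float32)); print(rc,np.round(cv2.boxPoints(rc)))
im,P=cloud('top','top_b'); z=P[...,2];r,g,b=[im[...,i].astype(int) for i in range(3)]
m=(r>150)&(g<60)&(b<60)&(z>200);q=P[m];print('handle z',np.percentile(q[:,2],[5,50,95]))
shift(489.7,-280.2,3,66.2)
E
```

```text
time: 9.15
tool_pos: [490.7, -278.7, 101.0]
tcp_rot: [3.139, 0.001, 1.149]
contact_force: [0.6, -0.0, 0.9]
grip_width: 91.9
finger_force: 0.0
13214
((505.27886962890625, -252.85232543945312), (253.42845153808594, 50.09052276611328), 66.21581268310547) [[ 431. -359.]
 [ 477. -379.]
 [ 579. -147.]
 [ 533. -127.]]
handle z [210.50814361 304.32443416 306.90912778]
t 9.25 shift cm [-0.17 -0.04  9.8 ] turn -0.37 tcp [ 490.6 -278.7  101. ] rpy [1.7987e+02 4.0000e-02 6.5830e+01] F [-1.  -0.7  0.7] w 91.7 ff 0.0
```

View pics/w2.png

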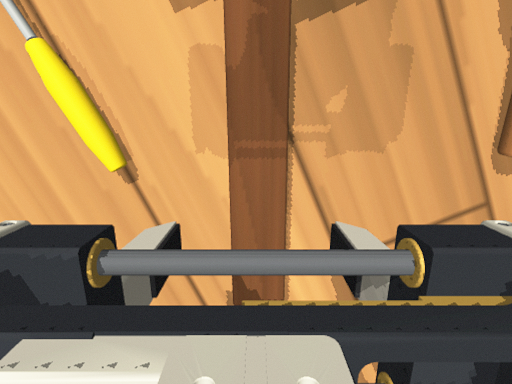

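The wrist view shows the board between the fingers, at columns 230 to 290 with the fingers centred on 256. The gate bar's top is now at about z 306, so the gate is fully up. Next I'll lower and grip.

```bash
python3 -m crank '[[[1,-0.15,0.1,3,-0.3],[1,-0.15,0.1,6,-0.3],[1,-0.15,0.1,8,-0.3],[1,-0.15,0.1,9.3,-0.3],[1,-0.15,0.1,9.8,-0.3],[1,-0.15,0.1,9.8,-0.3],[0,-0.15,0.1,9.8,-0.3],[0,-0.15,0.1,9.8,-0.3],[0,-0.15,0.1,9.8,-0.3],[0,-0.15,0.1,9.8,-0.3]]]'; python3 -m crank '[[[0,0,0,0,0],[0,0,0,0,0],[0,0,0,0,0],[0,0,0,0,0],[0,0,0,0,0],[0,0,0,0,0],[0,0,0,0,0],[0,0,0,0,0],[0,0,0,0,0],[0,0,0,0,0]]]'; python3 -c "
from h import *
shift(490,-280,80,66.2)"
```

```text
time: 10.25
tool_pos: [490.5, -280.3, 2.3]
tcp_rot: [3.141, 0.0, 1.154]
contact_force: [-0.2, 0.3, -0.7]
grip_width: 64.2
finger_force: 0.0
time: 11.25
tool_pos: [490.5, -280.3, 1.9]
tcp_rot: [3.141, 0.0, 1.154]
contact_force: [1.7, -1.3, 3.3]
grip_width: 49.7
finger_force: 30.0
t 11.25 shift cm [ 0.01 -0.05 -7.81] turn -0.09 tcp [ 490.5 -280.3    1.9] rpy [1.7996e+02 1.0000e-02 6.6110e+01] F [ 1.7 -1.3  3.3] w 49.7 ff 30.0
```

```bash
python3 -m crank '[[[0,0,0,-0.5,0],[0,0,0,-1.5,0],[0,0,0,-3,0],[0,0,0,-4.5,0],[0,0,0,-6,0],[0,0,0,-7.2,0],[0,0,0,-8,0],[0,0,0,-8,0],[0,0,0,-8,0],[0,0,0,-8,0]]]'
cat >> h.py <<'E'
def board(n,name,zlo,zhi):
    im,P=cloud(n,name); r,g,b=[im[...,i].astype(int) for i in range(3)]
    o=bot.get_obs(); p=np.array(o['tool_pos']); ps=o['tcp_rot'][2]
    ax=np.array([np.cos(ps),np.sin(ps)]); nn=np.array([-ax[1],ax[0]])
    d=P[...,:2]-p[:2]; s=d@ax; t=d@nn
    m=(P[...,2]>zlo)&(P[...,2]<zhi)&(abs(t)<45)&(s>-130)&(s<220)&(r<150)&(r>g+15)&(g<100)
    m=cv2.morphologyEx(m.astype(np.uint8),cv2.MORPH_OPEN,np.ones((3,3)))>0
    q=P[m]; ss=s[m]; rc=cv2.minAreaRect(q[:,:2].astype(np.float32))
    print(n,len(q),'s range',np.round([ss.min(),ss.max()],1),rc)
    k=ss>25
    print('z slope fit (z at s=0, slope)',np.polyfit(ss[k],q[k,2],1)[::-1],'t fit',np.polyfit(ss[k],t[m][k],1)[::-1])
E
python3 - <<'E'
from h import *
board('wrist','w3',70,130); board('top','top_c',70,130)
F=np.array([603,121.5]); f=np.array([np.cos(np.radians(82.1)),np.sin(np.radians(82.1))])
t=F-190*f; print(t); shift(t[0],t[1],80,82.1)
E
```

```text
time: 12.25
tool_pos: [489.8, -279.8, 81.0]
tcp_rot: [-3.14, -0.0, 1.154]
contact_force: [-0.3, 0.2, -1.1]
grip_width: 50.0
finger_force: 30.0
wrist 18815 s range [-26.9 120.7] ((508.7269592285156, -237.10414123535156), (147.76663208007812, 51.34868240356445), 65.54590606689453)
z slope fit (z at s=0, slope) [ 1.04164598e+02 -1.07441546e-03] t fit [ 1.85438043 -0.0904151 ]
top 2039 s range [-103.6  195.2] ((506.0570068359375, -237.1210479736328), (298.95849609375, 50.831825256347656), 65.65190124511719)
z slope fit (z at s=0, slope) [ 1.04383178e+02 -6.17273084e-03] t fit [ 3.65652568 -0.00433205]
[576.88553625 -66.69679802]
t 12.35 shift cm [23.02 -0.68  0.11] turn -15.99 tcp [ 489.9 -279.9   81. ] rpy [-1.7992e+02 -2.0000e-02  6.6110e+01] F [-0.1 -0.8 -2.9] w 49.5 ff 30.0
```

```bash
python3 -m crank '[[[0,1,0,0,-1],[0,3.5,-0.1,0,-3],[0,7,-0.1,0,-6],[0,10.5,-0.1,0,-9],[0,14,-0.2,0,-12],[0,17.5,-0.3,0,-15],[0,20.5,-0.4,0,-16],[0,22.5,-0.4,0,-16],[0,23,-0.5,0,-16],[0,23,-0.5,0,-16]]]'
python3 - <<'E'
from h import *
board('top','top_d',70,130)
im,P=load('top_d'); z=P[...,2]
S=1.5625; v,u=np.mgrid[:384,:512]
a=cv2.imread('pics/top_d.png'); cv2.imwrite('pics/top_d2.png',cv2.resize(a[100:300,100:367],(800,600),interpolation=cv2.INTER_CUBIC))
shift(576.9,-66.7,80,82.1)
E
```

```text
time: 13.35
tool_pos: [578.6, -66.7, 81.4]
tcp_rot: [-3.141, 0.0, 1.435]
contact_force: [0.2, -0.2, -3.4]
grip_width: 49.8
finger_force: 30.0
top 1158 s range [ 69.9 187.4] ((593.4635620117188, 60.05830383300781), (117.69577026367188, 47.85382080078125), 81.7700424194336)
z slope fit (z at s=0, slope) [ 1.04853291e+02 -1.53030037e-03] t fit [ 4.95514264 -0.01600774]
t 13.4 shift cm [ 0.07 -0.16  0.15] turn 0.08 tcp [578.4 -67.7  81.5] rpy [-1.7996e+02  2.0000e-02  8.2180e+01] F [-0.2 -0.  -2.3] w 49.7 ff 30.0
```

View pics/top_d2.png

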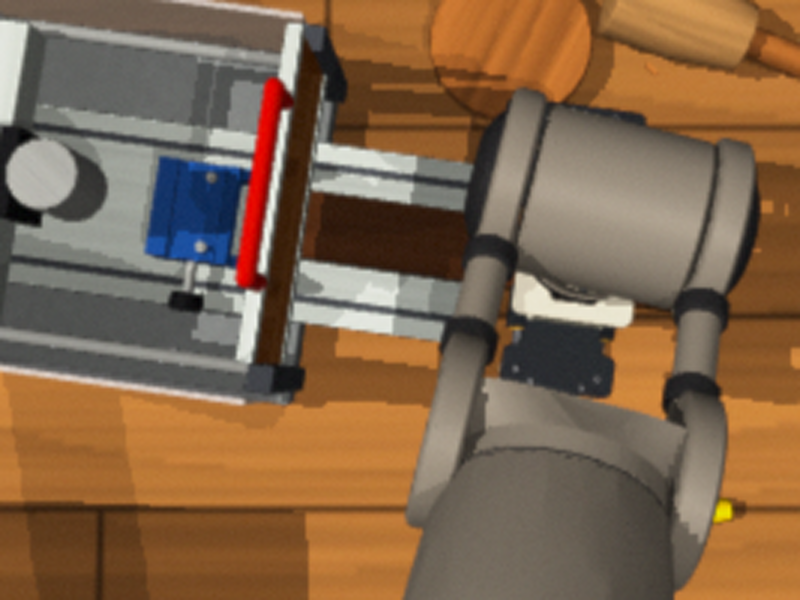

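The crop shows the board (rows 195 to 275) under the raised gate and lined up with the blue shoe. It sits 1 mm to the left of the centre line, so I'll correct that and lower it.

```bash
python3 -m crank '[[[0,0,0.1,0.5,-0.2],[0,0,0.1,1.2,-0.2],[0,0,0.1,2,-0.2],[0,0,0.1,2.7,-0.2],[0,0,0.1,3.2,-0.2],[0,0,0.1,3.6,-0.2],[0,0,0.1,3.8,-0.2],[0,0,0.1,3.9,-0.2],[0,0,0.1,3.9,-0.2],[0,0,0.1,3.9,-0.2]]]';  python3 -m crank '[[[0,0,0,0.02,0],[0,0,0,0.04,0],[0,0,0,0.06,0],[0,0,0,0.08,0],[0,0,0,0.08,0],[0,0,0,0.08,0],[0,0,0,0.08,0],[0,0,0,0.08,0],[0,0,0,0.08,0],[0,0,0,0.08,0]]]'; python3 -c "
from h import *
f=np.array([np.cos(np.radians(82.1)),np.sin(np.radians(82.1))]);t=np.array([604.5,121.5])-95*f;print(t)
shift(t[0],t[1],42,82.1)
board('top','top_e',30,90)"
```

```text
time: 14.4
tool_pos: [580.0, -68.0, 43.0]
tcp_rot: [3.141, 0.0, 1.437]
contact_force: [0.2, 1.0, -0.8]
grip_width: 49.9
finger_force: 30.0
time: 15.4
tool_pos: [579.8, -68.0, 42.0]
tcp_rot: [3.141, 0.0, 1.437]
contact_force: [-0.5, -1.0, -1.5]
grip_width: 49.8
finger_force: 30.0
[591.44276813  27.40160099]
t 15.4 shift cm [ 9.61 -0.13 -0.01] turn 0.21 tcp [579.8 -68.   42. ] rpy [1.7999e+02 1.0000e-02 8.2310e+01] F [-0.5 -1.  -1.5] w 49.8 ff 30.0
top 1161 s range [ 68. 193.] ((594.779541015625, 61.45079040527344), (125.30491638183594, 49.37508773803711), 81.43472290039062)
z slope fit (z at s=0, slope) [6.52510084e+01 6.17980558e-04] t fit [ 5.66484077 -0.02277512]
```

```bash
python3 -m crank '[[[0,0.6,0,0,0],[0,1.2,0,0,0],[0,1.8,0,0,0],[0,2.4,0,0,0],[0,3,0,0,0],[0,3.6,0,0,0],[0,4.2,0,0,0],[0,4.6,0,0,0],[0,5,0,0,0],[0,5,0,0,0]]]';  python3 -m crank '[[[0,0.3,0,0,0],[0,0.6,0,0,0],[0,0.9,0,0,0],[0,1.2,0,0,0],[0,1.5,0,0,0],[0,1.8,0,0,0],[0,2,0,0,0],[0,2.2,0,0,0],[0,2.2,0,0,0],[0,2.2,0,0,0]]]'; python3 -c "
from h import *
shift(591.4,27.4,42,82.1)
board('top','top_f',30,90)"
```

```text
time: 16.45
tool_pos: [586.6, -17.8, 41.9]
tcp_rot: [3.141, -0.0, 1.437]
contact_force: [0.2, 1.1, -2.7]
grip_width: 49.8
finger_force: 30.0
time: 17.45
tool_pos: [589.5, 3.7, 41.9]
tcp_rot: [3.141, -0.0, 1.437]
contact_force: [-1.0, 0.7, -0.7]
grip_width: 49.4
finger_force: 30.0
t 17.45 shift cm [ 2.37 -0.13 -0.01] turn 0.22 tcp [589.5   3.7  41.9] rpy [ 1.7999e+02 -2.0000e-02  8.2320e+01] F [-1.   0.7 -0.7] w 49.4 ff 30.0
top 301 s range [-104.2  120.5] ((586.8530883789062, 12.281837463378906), (224.85130310058594, 47.69500732421875), 81.70630645751953)
z slope fit (z at s=0, slope) [ 6.56119470e+01 -1.07771084e-03] t fit [49.57724479 -0.41190288]
```

```bash
python3 -m crank '[[[0,0.2,0,0,0],[0,0.4,0,0,0],[0,0.6,0,0,0],[0,0.8,0,0,0],[0,1,0,0,0],[0,1.2,0,0,0],[0,1.4,0,0,0],[0,1.5,0,0,0],[0,1.5,0,0,0],[0,1.5,0,0,0]]]';  python3 -m crank '[[[0,0.05,0,0,0],[0,0.1,0,0,0],[0,0.15,0,0,0],[0,0.2,0,0,0],[0,0.25,0,0,0],[0,0.3,0,0,0],[0,0.35,0,0,0],[0,0.4,0,0,0],[0,0.4,0,0,0],[0,0.4,0,0,0]]]'; python3 -c "
from h import *
shift(591.4,27.4,42,82.1)"
```

```text
time: 18.5
tool_pos: [591.5, 18.6, 41.9]
tcp_rot: [3.141, -0.0, 1.437]
contact_force: [0.9, 1.1, -0.5]
grip_width: 49.7
finger_force: 30.0
time: 19.5
tool_pos: [592.0, 22.1, 41.9]
tcp_rot: [3.141, 0.0, 1.437]
contact_force: [-0.5, -5.0, 1.0]
grip_width: 50.1
finger_force: 30.0
t 19.5 shift cm [ 0.52 -0.13 -0.01] turn 0.21 tcp [592.   22.1  41.9] rpy [1.7999e+02 1.0000e-02 8.2310e+01] F [-0.5 -5.   1. ] w 50.1 ff 30.0
```

```bash
python3 -m crank '[[[0,0.05,0,0,0],[0,0.1,0,0,0],[0,0.15,0,0,0],[0,0.2,0,0,0],[0,0.25,0,0,0],[0,0.3,0,0,0],[0,0.3,0,0,0],[0,0.3,0,0,0],[0,0.3,0,0,0],[0,0.3,0,0,0]]]';  python3 -m crank '[[[0,0.02,0,0,0],[0,0.05,0,0,0],[0,0.07,0,0,0],[0,0.1,0,0,0],[0,0.12,0,0,0],[0,0.15,0,0,0],[0,0.15,0,0,0],[0,0.15,0,0,0],[0,0.15,0,0,0],[0,0.15,0,0,0]]]'
```

```text
time: 20.5
tool_pos: [592.4, 24.8, 41.9]
tcp_rot: [3.142, 0.0, 1.437]
contact_force: [-0.3, -5.0, 1.1]
grip_width: 49.8
finger_force: 30.0
time: 21.5
tool_pos: [592.4, 25.5, 41.9]
tcp_rot: [-3.142, 0.002, 1.437]
contact_force: [-1.1, -9.6, 1.5]
grip_width: 50.0
finger_force: 30.0
```

```bash
python3 -m crank '[[[0,0.02,0,0,0],[0,0.04,0,0,0],[0,0.06,0,0,0],[0,0.08,0,0,0],[0,0.1,0,0,0],[0,0.1,0,0,0],[0,0.1,0,0,0],[0,0.1,0,0,0],[0,0.1,0,0,0],[0,0.1,0,0,0]]]'; python3 -c "
from h import *
shift(591.4,27.4,42,82.1)
cloud('scene','s2');board('top','top_g',30,90)
shift(591.4,27.4,42,82.1)
a=cv2.imread('pics/s2.png'); cv2.imwrite('pics/s2c.png',cv2.resize(a[80:290,160:440],(800,600),interpolation=cv2.INTER_CUBIC))"
```

```text
time: 22.5
tool_pos: [592.5, 25.5, 41.9]
tcp_rot: [-3.141, 0.003, 1.437]
contact_force: [-1.9, -13.4, 1.2]
grip_width: 49.6
finger_force: 30.0
t 22.5 shift cm [ 0.17 -0.13 -0.01] turn 0.21 tcp [592.5  25.5  41.9] rpy [-1.7999e+02  1.7000e-01  8.2310e+01] F [ -1.9 -13.4   1.2] w 49.6 ff 30.0
top 215 s range [-104.1  -39.4] ((579.724609375, -45.42265319824219), (64.55281829833984, 49.93077850341797), 81.4061050415039)Traceback (most recent call last):
  File "<string>", line 4, in <module>
    cloud('scene','s2');board('top','top_g',30,90)
                        ~~~~~^^^^^^^^^^^^^^^^^^^^^
  File "h.py", line 36, in board
    print('z slope fit (z at s=0, slope)',np.polyfit(ss[k],q[k,2],1)[::-1],'t fit',np.polyfit(ss[k],t[m][k],1)[::-1])
                                          ~~~~~~~~~~^^^^^^^^^^^^^^^^
    raise TypeError("expected non-empty vector for x")
TypeError: expected non-empty vector for x
```

```bash
python3 -c "
from h import *
im,P=load('top_g'); z=P[...,2];r,g,b=[im[...,i].astype(int) for i in range(3)]
q=P[(r>150)&(g<60)&(b<60)&(z>250)];print('handle',len(q),np.median(q,0))
shift(591.4,27.4,42,82.1)
a=cv2.imread('pics/s2.png'); cv2.imwrite('pics/s2c.png',cv2.resize(a[80:290,160:440],(800,600),interpolation=cv2.INTER_CUBIC))"
```

```text
handle 319 [601.84434044 121.27100955 304.96514484]
t 22.6 shift cm [ 0.17 -0.13 -0.01] turn 0.21 tcp [592.4  25.5  41.9] rpy [-1.7998e+02  1.7000e-01  8.2310e+01] F [ -1.8 -13.6   1.5] w 49.9 ff 30.0
```

View pics/s2c.png

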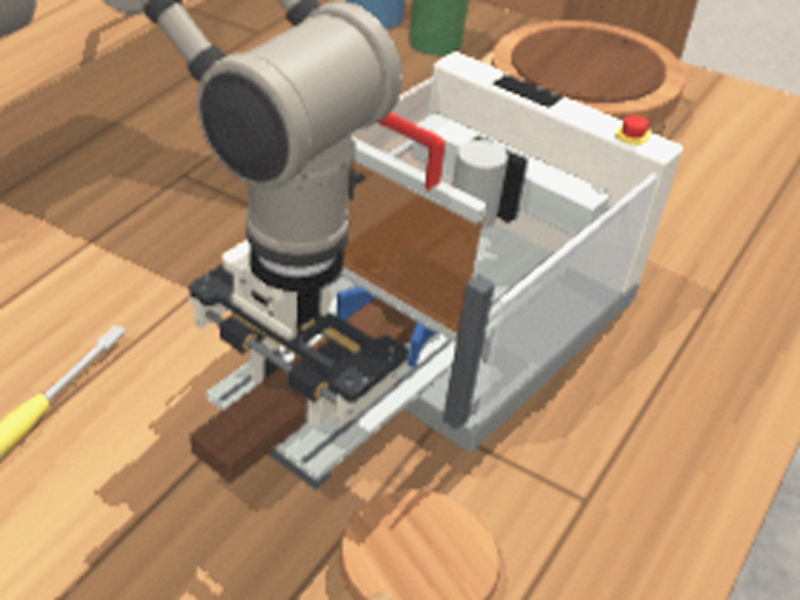

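The scene crop shows the gate up (bar at about (410,140)), and the board flat on the bed between the blue cheeks, still gripped. The push holds steady at 13.6 N against the wall.

```bash
python3 -c "
from plant import bot
print(bot.close_job())"
```

```text
the job is handed in; nothing more can be done
None
```

I handed the job in with the gate fully up and let go of, and the board flat in the shoe, held against the back wall at about 14 N. The mallet, slab and gouge were left alone. The hand-in gave no verdict, and I judged the switch fully in from the board's position and the push force, because it can't be seen directly.

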